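# Set the ratchet to tighten and clamp the notebook in the press

### The job

The notebook in the small green press has to be clamped for gluing, but the press's ratchet is set to loosen. Flip the red lever on the ratchet over to the tightening side, then swing the handle to and fro by its black knob until the pad grips the notebook firmly, without crushing it. Leave the lever on tightening, let go of the press, and leave everything else on the desk where it stands.

Things in the scene. Friction and masses are not known exactly. Their poses are not given: they have to be found in the camera images.
- press: small screw press fixed to the desk: wooden bed 200 x 230 x 18 mm, two posts, green cross-beam (along its y), round steel ratchet head on top. Origin: centre of the bed's underside, 8 mm above the desk; z up; the vertical screw axis passes through it. Heights over the origin: beam top 130 mm, head top 152, handle arm top 149. The handle sticks out to the press's -x side.
- screw_top (a point): middle of the cap on the ratchet head, on the screw axis. The screw, driven clockwise seen from above, lowers the pad by 6 mm per rad. Its friction holds it when the handle is let go or swung back. The pad starts 6 to 12 mm above the notebook, so the touch must be felt; the first 0.8 rad of driven turn are always free.
- bed_top (a point): centre of the bed's top, under the notebook. The rubber pad over it is springy, 20 N per mm. The notebook is held firmly when the pad presses with 40 to 140 N: some 0.35 to 1.1 rad of screw turn after touching (80 N, about 0.7 rad, is ideal); above 140 N it is crushed.
- notebook: tan notebook 176 x 120 x 15 mm lying loose on the bed under the pad, already in place; origin at the centre of its underside
- pawl_lever (a joint): turn of the red reversing lever, rad: -0.55 fully on loosening, +0.55 fully on tightening (clockwise from above). Starts on loosening. A spring throws it to either side of 0; it is flipped above 0.15 (it may rest on a tooth at 0.2 to 0.45 and drop in as the handle moves). On tightening, clockwise swings drive the screw, anticlockwise ones click back free; on loosening the reverse.
- lever_tab (a point): middle of the upright red tab of the lever: 14 mm long (along the handle), 9 thick, 24 tall; this point is 10 mm below its top, 11 mm above the lever's flat part. Push it sideways, clockwise about the screw axis, with about 3 to 10 N until it stops (some 27 mm in all); below 15 N that does not turn the screw. The handle may give; at its clockwise stop it cannot, and the lever may jam.
- lever_pivot (a point): the lever's upright pivot, on the handle's centre line 48 mm from the screw axis, at the top of the small steel screw; the tab is 26 mm farther out along the handle, so 74 mm from the screw axis at mid travel
- handle (a joint): swing of the handle, rad, positive = clockwise from above; 0 = arm straight along the press's -x axis; stops at -0.6 and +0.6. It has friction and stays where it is left. After each reversal 0.1 to 0.5 rad is lost before the next tooth takes (20 teeth), so use nearly the whole swing; the stops are hard and feel like a load.
- knob_mid (a point): middle of the black upright knob, 135 mm from the screw axis: 24 mm across, 38 tall; 24 mm above the arm's top. It spins on its axis: no need to turn the wrist. Driving the screw free takes about 10 N sideways in motion (about 5 N read at a standstill after each short move); each 22 N of pad force adds 1 N to either, so firm is 2 to 6 N over free turning (3.6 N: 80 N). Swinging back: 3 to 5 N.
- mug: white mug, 85 mm across, 91 mm tall, a bystander; origin at the centre of its underside
- mouse: white computer mouse 112 x 62 x 34 mm, a bystander; origin at the centre of its underside
- tape_dispenser: black tape dispenser 42 x 143 x 71 mm, a bystander; origin at the centre of its underside
- pen_blue: blue pen 145 mm long, a bystander; origin at the centre of its underside

How it is judged:
On the way:
1. the red lever is flipped over to the tightening side (value of joint pawl_lever above 0.15 rad), for 0.2 s.
At the end, for the whole second after the job is handed in: the notebook lies in the press and the pad presses on it with 40 N or more (pad and bed together press on it with more than 82 N, both faces counted), and the red lever is on the tightening side (joint above 0.15) (contact force between press and notebook above 82 N and value of joint pawl_lever above 0.15 rad and horizontal distance between notebook and press below 0.03 m); the robot touches nothing.
It fails at once if the notebook is crushed: the pad presses with over 140 N (over 282 N counted on both faces) (contact force between press and notebook above 282 N).
It fails at once if another thing on the desk is moved by over 30 mm (distance of any of mug, mouse, tape_dispenser, pen_blue from where it was at the start of the episode above 0.03 m).
It also fails if it takes over 72 s, if anything falls off the work surface, if the arm or the gripper's body presses on something with over 40 N, if the wrist force passes 120 N, or if a joint passes its speed limit or range.

### The arm

A 6-joint arm with a two-finger parallel gripper is mounted at the origin on a cart in front of the work surface, level with it; the furniture and walls round the work are solid. World frame = base frame: x ahead of the robot, y to its left, z up, the work surface at z = 0. Lengths are in m, angles in rad, forces in N, time in s.
With the tool pointing down it reaches from about 0.375 to 0.9 m from the base axis. Payload 3.1 kg.
Tool frame: the origin (TCP) lies at the very end of the fingers, on their centre line; the grasp point (between the pads) lies 19 mm behind it (grip_depth is the distance from the TCP to the grasp point, in m); z points along the fingers, y is the line along which they close (so a half turn about z gives the same grasp; the last joint's range is limited). The gripper opens to 85 mm and grips with 20 to 120 N. Pads are 22 mm wide; open, the fingers measure 114 mm over their backs; the gripper's body (76 mm by 85 mm) begins 54 mm behind the grasp point. The pads swing forward as they close: fully open they stand 13 mm farther back than shut.
Start: joints at [-1.393, 0.527, 1.433, -0, 1.181, -0.178], TCP at [0.218, -0.586, 0.231] pointing down, gripper open.
Joint ranges: [-3.08, 3.08], [-0.75, 2.2], [0.22, 2.44], [-1.43, 4.57], [0, 2.65], [-2.85, 2.85]. Speed limits (rad/s): [2.79, 2.79, 3.14, 3.14, 3.14, 3.14].

### API

Orientations are given as a unit quaternion [x, y, z, w].
In Python, from station import * gives the robot as it stands.
- The arm moves only by the tool apply_moves, never from a script. Its argument "plan" is a list of rows, each a list of 7 numbers: the shift along the tool's x, y, z in m, then the turn, a rotation vector about the tool's x, y, z in rad, then the gripper command: -1 is fully open, 1 is shut, values between are in proportion. In form: [[dx, dy, dz, wx, wy, wz, jaw], ...]. A call has 1 to 8 rows; each row shifts and turns the commanded pose from where the row before left it, along the tool's axes as they then stand; what a row does not reach is not made up. A row lasts 1/8 s, in which the tool goes at most 62.5 mm and 10.7 degrees, less where a joint would pass 70% of its speed; a pose out of reach is approached as far as the arm can. A call is refused whole if a number of a shift passes 0.0625 or a number of a turn 0.188, either way. A call with a gripper value outside its range is refused whole. The fingers move at their own pace and stop on an object; "force" is the grip in N (left out, the last holds). Time passes only in rows, so rows that do not move let the fingers close. It gives the time, the measured TCP pose, the force, the opening and the grip force at its end, in the units of the state.
- sense(): the state, without advancing time (a new reading comes with each control period).
- snapshot(name): name is "side" or "top" or "wrist"; returns the picture (480x640x3 uint8, red, green, blue); there is no depth.
- calibration(name): a dict with "camera_matrix" (3x3 intrinsics, pixels), "R" (3x3) and "t" (3): a world point X has camera coordinates R X + t; the wrist camera has in their place "mount" (4x4, takes a point from camera to tool coordinates, whose origin is the TCP and whose axes are the flange's). Camera axes: x right, y down, z forward; pixel columns grow to the right and rows downward; lengths in m; the calibration is good to about 2 mm. A picture is of the moment at which its call begins: read the wrist's pose just before it. calibration takes no time and is no camera call.
- sign_off(): hands the job in; it is judged then, once.
The state is a dict: "t": time; "q": joint angles; "qd": joint speeds; "tau": joint torques, N m; "tcp_pos": TCP position; "tool_rot": TCP orientation; "force": force on the tool from outside, world axes, zero at the start; "ft_torque": the same for the moment, N m; "finger_gap": opening from 0.0 (shut) to 1.0 (fully open); "gripper_force": force on a finger pad.
Only numpy, scipy, OpenCV 4.12 (cv2) and the standard library are available. Lean on these libraries where they do the work, as an engineer would, in place of code of your own. Each camera call takes 0.05 s, during which the arm holds its last target. There are 200 camera calls.

## Working session

There is one attempt and no reset: what is moved stays moved. The work goes in short steps, Python scripts to look and compute and a tool call to move; the robot and the scene stay as the last step left them, time stands still between calls to the robot, and variables do not carry over. Pictures are saved under pics/ and viewed, at most 10 in all, crops included, and the job is handed in when it is done.

Besides the shell and the picture viewer there is one more tool, called after "Call:" as name(argument=value, ...) on one line, values as JSON. apply_moves: Moves the arm, as the interface text tells. Its arguments: {"type":"object","properties":{"plan":{"type":"array"},"force":{"type":"number"}},"required":["plan"]}

```bash
mkdir -p pics; python3 - <<'E'
from station import *
import cv2,numpy as np
s=sense();print(s)
for n in("top","side"):
    cv2.imwrite(f"pics/{n}0.png",snapshot(n)[:,:,::-1]);print(n,calibration(n))
print(calibration("wrist"))
E
```

```text
{'t': 0.0, 'q': array([-1.39348914e+00,  5.28489768e-01,  1.43389179e+00, -2.43834258e-05,
        1.18137724e+00, -1.78495829e-01]), 'qd': array([-4.75391876e-05,  4.57746791e-04,  1.99391270e-04, -1.44032024e-04,
       -1.20472463e-04, -5.94929504e-04]), 'tau': array([-2.33416495e-04, -4.42350340e+01, -1.78026223e+01, -3.20379750e-04,
        8.49673350e-03,  1.18633500e-05]), 'tcp_pos': array([ 0.21761164, -0.58513943,  0.23032245]), 'tool_rot': array([ 9.84215820e-01,  1.76969056e-01, -1.06301999e-05, -1.08308170e-03]), 'force': array([0.60779459, 0.16882093, 0.36683048]), 'ft_torque': array([ 0.05301723, -0.03430197, -0.01368682]), 'gripper_force': 0.0, 'finger_gap': 1.0014062268442825}
top {'camera_matrix': array([[540.28873944,   0.        , 319.50367407],
       [  0.        , 540.28873944, 239.27995605],
       [  0.        ,   0.        ,   1.        ]]), 'R': array([[ 0.00240202, -0.99999541,  0.00184918],
       [-0.99439326, -0.00258404, -0.10571365],
       [ 0.10571794, -0.00158488, -0.99439489]]), 't': array([-0.00599601,  0.58044025,  1.58713934])}
side {'camera_mat
[... 185 characters left out ...]
, -0.04074011,  0.01004665],
       [-0.03150869,  0.57030709, -0.82082704],
       [ 0.02771091, -0.82042066, -0.57108847]]), 't': array([0.54237941, 0.15434057, 1.49725558])}
{'camera_matrix': array([[343.11532656,   0.        , 316.08355516],
       [  0.        , 343.11532656, 248.15570573],
       [  0.        ,   0.        ,   1.        ]]), 'mount': array([[ 6.40952812e-04, -9.55178251e-01, -2.96030568e-01,
         7.48394251e-02],
       [ 9.99999794e-01,  6.16439641e-04,  1.76140399e-04,
        -7.78736232e-04],
       [ 1.42394983e-05, -2.96030620e-01,  9.55178450e-01,
        -1.43989424e-01],
       [ 0.00000000e+00,  0.00000000e+00,  0.00000000e+00,
         1.00000000e+00]])}
```

View pics/top0.png

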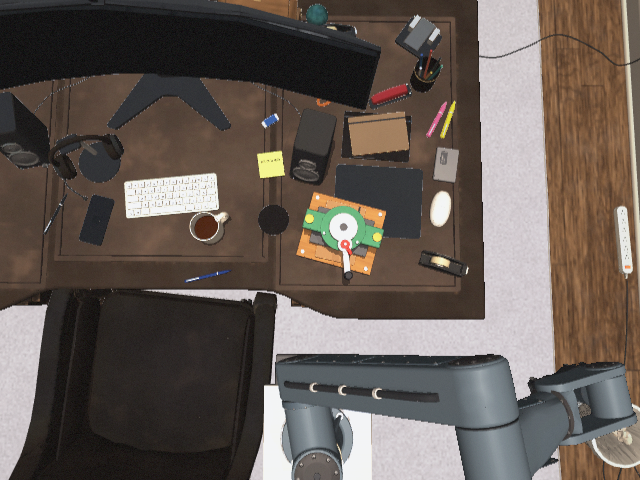

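View pics/side0.png

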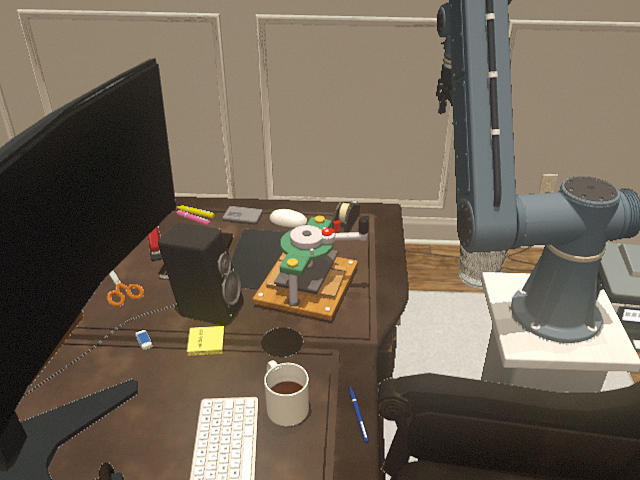

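The top view shows the press with its cap near (343,227), the red lever near (345,245) and the knob near (348,274). In the side view the lever is near (328,232) and the knob near (364,227). Next I measure these more closely.

```bash
cat > h.py <<'E'
from station import *
import cv2,numpy as np
from scipy.spatial.transform import Rotation as Ro
def cast(n,uv,z):
    c=calibration(n);K,R,t=c["camera_matrix"],np.array(c["R"]),np.array(c["t"])
    d=R.T@np.linalg.inv(K)@np.array([uv[0],uv[1],1.]);o=-R.T@t
    return o+d*(z-o[2])/d[2]
def blobs(im,lo,hi,amin=8):
    m=cv2.inRange(cv2.cvtColor(im,cv2.COLOR_RGB2HSV),lo,hi)
    n,l,s,c=cv2.connectedComponentsWithStats(m)
    return [(c[i].round(1),s[i].tolist()) for i in range(1,n) if s[i][4]>=amin]
E
python3 - <<'E'
from h import *
im=cv2.imread("pics/top0.png")[:,:,::-1].copy()
x0,y0,x1,y1=290,180,400,290
def sh(l):return [((c+[x0,y0]).round(1).tolist(),s) for c,s in l]
cr=im[y0:y1,x0:x1].copy()
print("red",sh(blobs(cr,(170,120,100),(180,255,255))),sh(blobs(cr,(0,170,120),(6,255,255))))
print("yel",sh(blobs(cr,(22,120,140),(34,255,255))))
print("green",sh(blobs(cr,(50,100,60),(85,255,255))))
print("black",sh(blobs(im[260:285,335:360].copy(),(0,0,0),(180,255,40))))
a=cv2.resize(cr,None,fx=5,fy=5,interpolation=cv2.INTER_CUBIC)
s=cv2.imread("pics/side0.png")[205:255,280:380]
cv2.imwrite("pics/c0.png",np.vstack([a[:, :,::-1]])); 
cv2.imwrite("pics/c1.png",cv2.resize(s,None,fx=7,fy=7,interpolation=cv2.INTER_CUBIC))
E
```

```text
red [] [([349.1, 251.0], [57, 67, 5, 8, 18])]
yel [([309.0, 218.2], [15, 34, 9, 9, 65]), ([376.8, 236.7], [83, 53, 9, 9, 63])]
green [([342.4, 226.6], [13, 26, 81, 44, 1175])]
black [([299.7, 196.0], [9, 13, 3, 6, 9])]
```

View pics/c0.png

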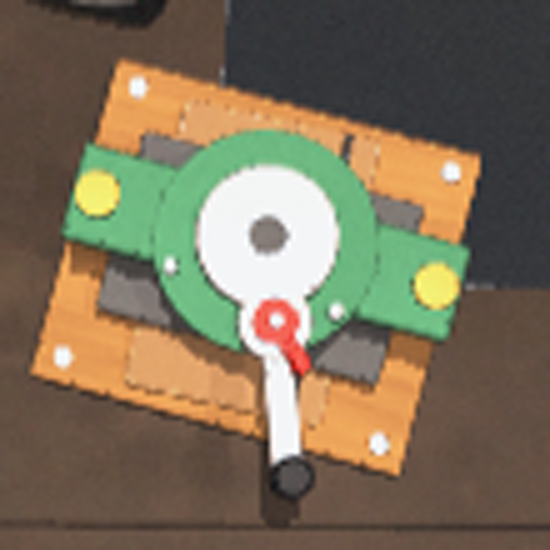

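The crop shows the cap at (268,235), the pivot at (275,320), the tab at about (300,362) and the knob top at (293,475), at 5x scale with offset (290,180). The tab lies to the image's right (-y) of the handle, so clockwise means pushing it toward +y.

```bash
python3 - <<'E'
from h import *
f=lambda u,v:((u+.5)/5+289.5,(v+.5)/5+179.5)
g=lambda n,p,z:cast(n,p,z)[:2]
cap=g("top",f(268,235),.160);piv=g("top",f(275,320),.158);tab=g("top",f(301,362),.178);kn=g("top",f(293,475),.2)
b1=g("top",(309,218.2),.142);b2=g("top",(376.8,236.7),.142)
d=b1-b2;print("bolts mid",(b1+b2)/2,"yaw",np.arctan2(-d[0],d[1]),np.linalg.norm(d))
yaw=np.arctan2(-d[0],d[1])
for n,p in zip(("cap","piv","tab","knob"),(cap,piv,tab,kn)):
    r=p-cap;a=np.arctan2(-r[1],-r[0]);print(n,p.round(4),np.linalg.norm(r).round(4),"ang from press -x (ccw)",a-yaw)
r=tab-piv;print("tab-piv",r,np.linalg.norm(r),np.arctan2(-r[1],-r[0])-yaw)
# side-view checks: pixel of knob top
c=calibration("side");
def proj(X): 
    p=c["R"]@X+c["t"];q=c["camera_matrix"]@p;return q[:2]/q[2]
print([proj(np.r_[p,z]).round(1) for p,z in((cap,.16),(tab,.178),(kn,.2))])
E
```

```text
bolts mid [ 0.6020841  -0.06950074] yaw -0.26608089784398004 0.1962575912054649
cap [ 0.6021 -0.0697] 0.0 ang from press -x (ccw) -2.875511755745813
piv [ 0.5551 -0.0735] 0.0471 ang from press -x (ccw) 0.34776371922888394
tab [ 0.5303 -0.0866] 0.0738 ang from press -x (ccw) 0.4977258847742587
knob [ 0.4681 -0.0809] 0.1344 ang from press -x (ccw) 0.3494171300897826
tab-piv [-0.02483734 -0.01309067] 0.02807595525801645 0.7511384537231032
[array([306.3, 234. ]), array([336.8, 224.7]), array([363.3, 218.9])]
```

View pics/c1.png

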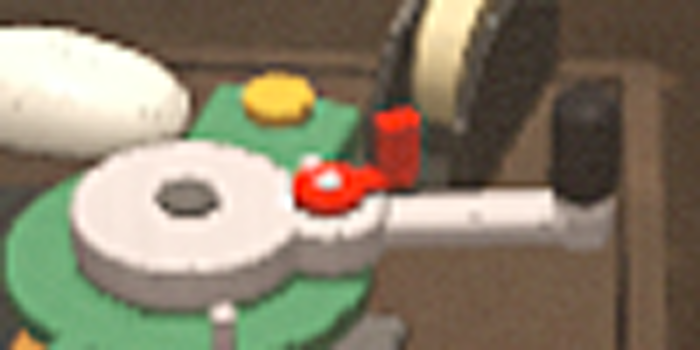

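Call:
apply_moves(plan=[[0.045, -0.033, 0, 0, 0, 0, 1], [0.045, -0.033, 0, 0, 0, 0, 1], [0.045, -0.033, 0, 0, 0, 0, 1], [0.045, -0.033, 0, 0, 0, 0, 1], [0.045, -0.033, 0, 0, 0, 0, 1], [0.045, -0.033, 0, 0, 0, 0, 1], [0.045, -0.033, 0, 0, 0, 0, 1], [0.045, -0.033, 0, 0, 0, 0, 1]], force=30)

```text
t: 1.1
tcp_pos: [0.4639, -0.2113, 0.2311]
tool_rot: [0.984, 0.177, -0.0, -0.0]
force: [-0.3, 0.7, -0.6]
finger_gap: 0.002
gripper_force: 0.0
```

Call:
apply_moves(plan=[[0, 0, 0, 0, 0, 0.155, 1], [0, 0, 0, 0, 0, 0.155, 1], [0, 0, 0, 0, 0, 0.155, 1], [0, 0, 0, 0, 0, 0.155, 1]])

```text
t: 1.6
tcp_pos: [0.463, -0.2126, 0.231]
tool_rot: [0.991, -0.134, -0.0, -0.0]
force: [0.0, 0.2, 0.1]
finger_gap: 0.003
gripper_force: 0.0
```

```bash
cat >> h.py <<'E'
C=np.array([.6021,-.0697]);YAW=-.266
ex=np.array([np.cos(YAW),np.sin(YAW)]);ey=np.array([-np.sin(YAW),np.cos(YAW)])
def st():
    s=sense();d=s["tcp_pos"][:2]-C;R=Ro.from_quat(s["tool_rot"]).as_matrix()
    # press-frame, with y reversed (= tool y when aligned)
    print("t %.2f"%s["t"],"px %.4f py(tool) %.4f z %.4f"%(d@ex,-d@ey,s["tcp_pos"][2]),"yawerr %.3f"%(np.arctan2(R[1,0],R[0,0])-YAW),"tilt",R[:2,2].round(3),
     "F px %.1f py %.1f z %.1f"%(s["force"][:2]@ex,-s["force"][:2]@ey,s["force"][2]),"gap %.3f gf %.1f"%(s["finger_gap"],s["gripper_force"]),"q6 %.2f"%s["q"][5])
    return s
E
python3 -c "
from h import *
st()"
```

```text
t 1.60 px -0.0967 py(tool) 0.1744 z 0.2310 yawerr -0.003 tilt [-0.001  0.001] F px -0.0 py -0.2 z 0.1 gap 0.003 gf 0.0 q6 1.19
```

Call:
apply_moves(plan=[[0.015, -0.054, 0, 0, 0, 0, 1], [0.016, -0.054, 0, 0, 0, 0, 1], [0, 0, 0.03, 0, 0, 0, 1], [0, 0, 0.03, 0, 0, 0, 1], [0, 0, 0, 0, 0, 0, 1]])

```text
t: 2.22
tcp_pos: [0.5195, -0.1157, 0.1691]
tool_rot: [0.991, -0.132, -0.003, -0.001]
force: [-0.5, -0.0, 0.4]
finger_gap: -0.002
gripper_force: 0.0
```

```bash
python3 -c "
from h import *
st()
w=snapshot('wrist');s=cv2.resize(snapshot('side')[190:270,260:400],None,fx=4,fy=4,interpolation=cv2.INTER_CUBIC)
w=cv2.resize(w,(560,420));cv2.imwrite('pics/w1.png',np.vstack([s[:180+60],w])[:660:, :, ::-1][:600])
"
```

```text
t 2.23 px -0.0676 py(tool) 0.0661 z 0.1691 yawerr 0.002 tilt [-0.006  0.003] F px -0.5 py 0.2 z 0.4 gap -0.002 gf 0.0 q6 1.41
```

View pics/w1.png

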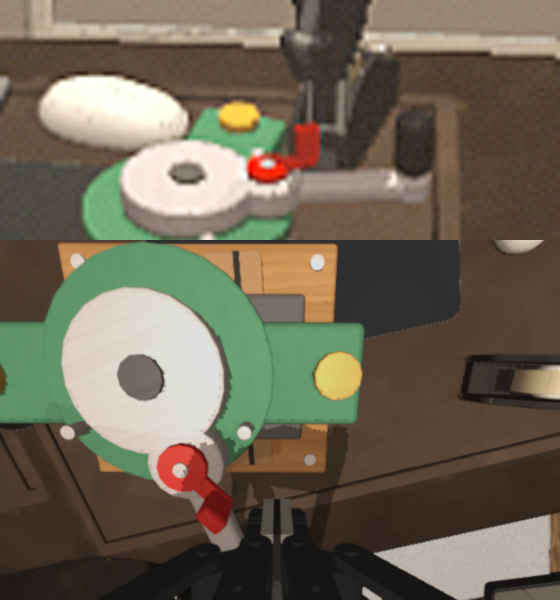

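The fingers sit right of the tab (tab at about (213,510), fingertips at about (277,510)), so they are aligned to push it toward -y of the tool.

Call:
apply_moves(plan=[[0, -0.004, 0, 0, 0, 0, 1], [0, -0.004, 0, 0, 0, 0, 1], [0, -0.004, 0, 0, 0, 0, 1], [0, -0.004, 0, 0, 0, 0, 1]])

```text
t: 2.82
tcp_pos: [0.5234, -0.1026, 0.1718]
tool_rot: [0.991, -0.13, -0.002, 0.002]
force: [-8.9, -6.2, 4.2]
finger_gap: 0.002
gripper_force: 4.2
```

Call:
apply_moves(plan=[[0, -0.003, 0, 0, 0, 0, 1], [0, -0.003, 0, 0, 0, 0, 1]])

```text
t: 3.08
tcp_pos: [0.5272, -0.0953, 0.1715]
tool_rot: [0.991, -0.132, 0.0, -0.0]
force: [0.2, -0.5, -0.6]
finger_gap: 0.002
gripper_force: 0.0
```

Call:
apply_moves(plan=[[0, -0.003, 0, 0, 0, 0, 1], [0, -0.003, 0, 0, 0, 0, 1]])

```text
t: 3.32
tcp_pos: [0.5291, -0.0895, 0.1714]
tool_rot: [0.991, -0.132, 0.0, -0.0]
force: [-0.6, -1.1, -0.8]
finger_gap: -0.002
gripper_force: 0.9
```

```bash
python3 -c "
from h import *
st()"
```

```text
t 3.33 px -0.0653 py(tool) 0.0383 z 0.1714 yawerr 0.002 tilt [ 0.001 -0.   ] F px -0.3 py 1.2 z -0.8 gap -0.002 gf 0.9 q6 1.46
```

Call:
apply_moves(plan=[[0, -0.003, 0, 0, 0, 0, 1], [0, -0.003, 0, 0, 0, 0, 1]])

```text
t: 3.58
tcp_pos: [0.5292, -0.0855, 0.1715]
tool_rot: [0.991, -0.131, -0.001, 0.002]
force: [-5.6, -7.0, 3.1]
finger_gap: 0.006
gripper_force: 4.3
```

Call:
apply_moves(plan=[[0, -0.002, 0, 0, 0, 0, 1], [0, -0.002, 0, 0, 0, 0, 1]])

```text
t: 3.82
tcp_pos: [0.5293, -0.0823, 0.1715]
tool_rot: [0.991, -0.131, -0.002, 0.003]
force: [-6.1, -8.9, 4.3]
finger_gap: -0.003
gripper_force: 5.4
```

```bash
python3 -c "
from h import *
st()
w=snapshot('wrist');st()
cv2.imwrite('pics/w2.png',w[:,:,::-1])
"
```

```text
t 3.83 px -0.0670 py(tool) 0.0313 z 0.1715 yawerr 0.004 tilt [-0.005 -0.004] F px -3.5 py 10.2 z 4.3 gap -0.003 gf 5.4 q6 1.48
t 3.88 px -0.0670 py(tool) 0.0311 z 0.1715 yawerr 0.004 tilt [-0.005 -0.004] F px -4.6 py 9.4 z 4.1 gap 0.004 gf 5.0 q6 1.48
```

View pics/w2.png

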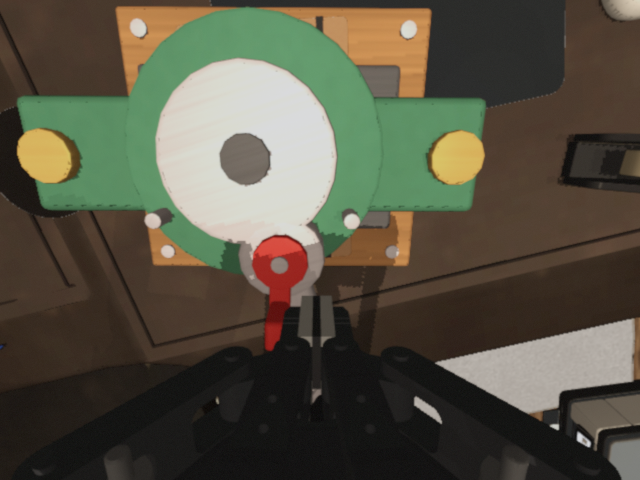

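The lever now points slightly left of the press's -x axis (pivot (280,265), tab about (273,345)), about +0.4 rad relative to the handle, so it is flipped. I back off and go above the knob.

Call:
apply_moves(plan=[[0, 0.02, 0, 0, 0, 0, 1], [0, 0, -0.04, 0, 0, 0, -1], [0, 0, -0.04, 0, 0, 0, -1], [-0.03, -0.003, 0, 0, 0, 0, -1], [-0.03, -0.004, 0, 0, 0, 0, -1], [0, 0, 0, 0, 0, 0, -1]])

```text
t: 4.62
tcp_pos: [0.468, -0.0756, 0.2513]
tool_rot: [0.991, -0.132, -0.001, -0.001]
force: [0.3, -0.3, -0.4]
finger_gap: 1.002
gripper_force: 0.0
```

```bash
python3 -c "
from h import *
s=st()
w=snapshot('wrist')
cv2.imwrite('pics/w3.png',w[:,:,::-1])
c=calibration('wrist');T=np.eye(4);T[:3,:3]=Ro.from_quat(s['tool_rot']).as_matrix();T[:3,3]=s['tcp_pos']
M=np.linalg.inv(T@np.array(c['mount']))
for h in(-.25,-.35,-.45):
  p=C-.135*np.cos(h)*ex+.135*np.sin(h)*ey
  X=M@np.r_[p,.2,1];q=c['camera_matrix']@X[:3];print(h,q[:2]/q[2])
"
```

```text
t 4.62 px -0.1279 py(tool) 0.0410 z 0.2513 yawerr 0.002 tilt [-0.002  0.001] F px 0.3 py 0.2 z -0.4 gap 1.002 gf 0.0 q6 1.44
-0.25 [303.9384811  274.46088609]
-0.35 [325.12064702 268.40591045]
-0.45 [345.84111401 260.29702731]
```

View pics/w3.png

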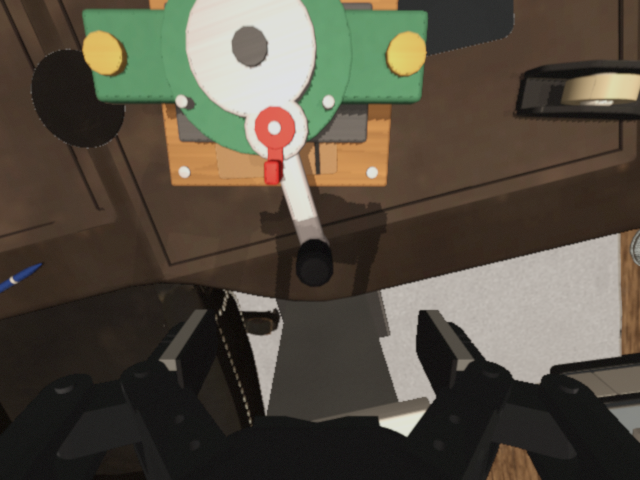

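The knob is at (315,264), so the handle stands at about -0.30, and the red lever is clearly across. The knob lies between the fingers, so I descend and grip.

Call:
apply_moves(plan=[[0.001, 0, 0.03, 0, 0, 0, -1], [0, 0, 0.03, 0, 0, 0, -1], [0, 0, 0.023, 0, 0, 0, -1], [0, 0, 0, 0, 0, 0, 0.2], [0, 0, 0, 0, 0, 0, 1], [0, 0, 0, 0, 0, 0, 1], [0, 0, 0, 0, 0, 0, 1]], force=40)

```text
t: 5.55
tcp_pos: [0.472, -0.0775, 0.1695]
tool_rot: [0.991, -0.132, 0.001, 0.0]
force: [0.2, 0.5, 3.4]
finger_gap: 0.268
gripper_force: 39.0
```

```bash
python3 -c "
from h import *
st()"
```

```text
t 5.55 px -0.1235 py(tool) 0.0418 z 0.1695 yawerr 0.002 tilt [ 0.003 -0.001] F px 0.0 py -0.5 z 3.4 gap 0.268 gf 39.0 q6 1.44
```

```bash
cat >> h.py <<'E'
def hstate(ox=.0048):
    s=st();d=s["tcp_pos"][:2]-C;x=d@ex-ox;y=-d@ey;h=np.arctan2(-y,-x)
    tg=np.array([np.sin(h),-np.cos(h)]) # cw tangent in (px, tool y)
    F=np.array([s["force"][:2]@ex,-s["force"][:2]@ey]);rad=np.array([-np.cos(h),-np.sin(h)])
    print("h %.3f r %.4f  resist %.2f radial %.2f"%(h,np.hypot(x,y),-F@tg,F@rad));return h
def path(h0,hs):
    P=lambda h:-.135*np.array([np.cos(h),np.sin(h)])
    p=P(h0)
    for h in hs:
        q=P(h);print("%.3f"%h,(q-p).round(4).tolist());p=q
E
python3 -c "
from h import *
h=hstate()
path(h,np.linspace(h,.54,9)[1:])
print();path(.54,np.linspace(.54,-.54,9)[1:])"
```

```text
t 5.55 px -0.1235 py(tool) 0.0418 z 0.1695 yawerr 0.002 tilt [ 0.003 -0.001] F px 0.0 py -0.5 z 3.4 gap 0.268 gf 39.0 q6 1.44
h -0.315 r 0.1349  resist -0.48 radial -0.20
-0.208 [-0.0037, -0.0139]
-0.101 [-0.0022, -0.0142]
0.006 [-0.0007, -0.0144]
0.113 [0.0009, -0.0144]
0.219 [0.0024, -0.0142]
0.326 [0.0039, -0.0139]
0.433 [0.0053, -0.0134]
0.540 [0.0067, -0.0127]

0.405 [-0.0083, 0.0162]
0.270 [-0.006, 0.0172]
0.135 [-0.0037, 0.0178]
0.000 [-0.0012, 0.0182]
-0.135 [0.0012, 0.0182]
-0.270 [0.0037, 0.0178]
-0.405 [0.006, 0.0172]
-0.540 [0.0083, 0.0162]
```

Call:
apply_moves(plan=[[-0.0037, -0.0139, 0, 0, 0, 0, 1], [-0.0022, -0.0142, 0, 0, 0, 0, 1], [-0.0007, -0.0144, 0, 0, 0, 0, 1], [0.0009, -0.0144, 0, 0, 0, 0, 1], [0, 0, 0, 0, 0, 0, 1]])

```text
t: 6.18
tcp_pos: [0.4813, -0.0216, 0.1694]
tool_rot: [0.991, -0.131, 0.001, 0.001]
force: [-1.0, -3.7, 4.6]
finger_gap: 0.268
gripper_force: 39.4
```

```bash
python3 -c "
from h import *
h=hstate();path(h,np.linspace(h,.54,5)[1:])"
```

```text
t 6.17 px -0.1292 py(tool) -0.0146 z 0.1694 yawerr 0.004 tilt [ 0.003 -0.003] F px 0.0 py 3.8 z 4.6 gap 0.268 gf 39.4 q6 1.56
h 0.109 r 0.1348  resist 3.76 radial -0.44
0.217 [0.0024, -0.0144]
0.324 [0.0039, -0.014]
0.432 [0.0054, -0.0135]
0.540 [0.0068, -0.0129]
```

Call:
apply_moves(plan=[[0.0024, -0.0144, 0, 0, 0, 0, 1], [0.0039, -0.014, 0, 0, 0, 0, 1], [0, 0, 0, 0, 0, 0, 1]])

```text
t: 6.55
tcp_pos: [0.4949, 0.0041, 0.1694]
tool_rot: [0.991, -0.131, 0.001, 0.001]
force: [-0.6, -4.5, 5.6]
finger_gap: 0.264
gripper_force: 39.5
```

```bash
python3 -c "
from h import *
h=hstate();path(h,np.linspace(h,.54,3)[1:])"
```

```text
t 6.55 px -0.1229 py(tool) -0.0430 z 0.1694 yawerr 0.003 tilt [ 0.003 -0.003] F px 0.6 py 4.5 z 5.6 gap 0.264 gf 39.5 q6 1.62
h 0.325 r 0.1347  resist 4.08 radial -2.04
0.432 [0.0054, -0.0135]
0.540 [0.0068, -0.0128]
```

Call:
apply_moves(plan=[[0.0054, -0.0135, 0, 0, 0, 0, 1], [0.0068, -0.0129, 0, 0, 0, 0, 1], [0, 0, 0, 0, 0, 0, 1]])

```text
t: 6.92
tcp_pos: [0.5134, 0.0262, 0.1694]
tool_rot: [0.991, -0.131, 0.001, 0.001]
force: [-0.7, -5.3, 5.2]
finger_gap: 0.265
gripper_force: 39.6
```

```bash
python3 -c "
from h import *
h=hstate();path(h,np.linspace(h,-.54,9)[1:])"
```

```text
t 6.92 px -0.1107 py(tool) -0.0692 z 0.1694 yawerr 0.003 tilt [ 0.002 -0.003] F px 0.7 py 5.3 z 5.2 gap 0.265 gf 39.6 q6 1.67
h 0.540 r 0.1347  resist 4.16 radial -3.33
0.405 [-0.0083, 0.0162]
0.270 [-0.006, 0.0172]
0.135 [-0.0037, 0.0178]
-0.000 [-0.0012, 0.0182]
-0.135 [0.0012, 0.0182]
-0.270 [0.0037, 0.0178]
-0.405 [0.006, 0.0172]
-0.540 [0.0083, 0.0162]
```

Call:
apply_moves(plan=[[-0.0083, 0.0162, 0, 0, 0, 0, 1], [-0.006, 0.0172, 0, 0, 0, 0, 1], [-0.0037, 0.0178, 0, 0, 0, 0, 1], [-0.0012, 0.0182, 0, 0, 0, 0, 1], [0.0012, 0.0182, 0, 0, 0, 0, 1], [0.0037, 0.0178, 0, 0, 0, 0, 1], [0.006, 0.0172, 0, 0, 0, 0, 1], [0.0083, 0.0162, 0, 0, 0, 0, 1]])

```text
t: 7.92
tcp_pos: [0.4763, -0.1063, 0.1694]
tool_rot: [0.991, -0.133, 0.001, -0.001]
force: [2.2, 5.6, 7.8]
finger_gap: 0.27
gripper_force: 40.1
```

```bash
python3 -c "
from h import *
h=hstate();path(h,np.r_[np.linspace(h,0,5)[1:],np.linspace(0,.54,6)[1:]])"
```

```text
t 7.92 px -0.1117 py(tool) 0.0684 z 0.1694 yawerr -0.000 tilt [0.002 0.002] F px 0.7 py -6.0 z 7.8 gap 0.270 gf 40.1 q6 1.38
h -0.531 r 0.1351  resist -4.82 radial -3.59
-0.398 [-0.008, -0.016]
-0.265 [-0.0058, -0.0169]
-0.133 [-0.0035, -0.0176]
0.000 [-0.0012, -0.0179]
0.108 [0.0008, -0.0146]
0.216 [0.0024, -0.0144]
0.324 [0.0039, -0.014]
0.432 [0.0054, -0.0135]
0.540 [0.0068, -0.0129]
```

Call:
apply_moves(plan=[[-0.008, -0.016, -0.001, 0, 0, 0, 1], [-0.0058, -0.0169, 0, 0, 0, 0, 1], [-0.0035, -0.0176, 0, 0, 0, 0, 1], [-0.0012, -0.0179, 0, 0, 0, 0, 1], [0, 0, 0, 0, 0, 0, 1]])

```text
t: 8.55
tcp_pos: [0.477, -0.0348, 0.1696]
tool_rot: [0.991, -0.13, 0.001, 0.001]
force: [2.5, -2.2, 0.8]
finger_gap: 0.262
gripper_force: 39.9
```

```bash
python3 -c "
from h import *
h=hstate()"
```

```text
t 8.55 px -0.1299 py(tool) -0.0008 z 0.1696 yawerr 0.005 tilt [ 0.002 -0.001] F px 3.0 py 1.4 z 0.8 gap 0.262 gf 39.9 q6 1.53
h 0.006 r 0.1347  resist 1.40 radial -2.97
```

Call:
apply_moves(plan=[[0.0008, -0.0146, 0, 0, 0, 0, 1], [0.0024, -0.0144, 0, 0, 0, 0, 1], [0, 0, 0, 0, 0, 0, 1]])

```text
t: 8.93
tcp_pos: [0.4875, -0.0085, 0.1695]
tool_rot: [0.991, -0.13, 0.001, 0.001]
force: [2.6, -4.8, 0.7]
finger_gap: 0.266
gripper_force: 40.0
```

```bash
python3 -c "
from h import *
h=hstate()"
```

```text
t 8.93 px -0.1267 py(tool) -0.0290 z 0.1695 yawerr 0.004 tilt [ 0.001 -0.002] F px 3.8 py 3.9 z 0.7 gap 0.266 gf 40.0 q6 1.59
h 0.217 r 0.1346  resist 3.01 radial -4.52
```

Call:
apply_moves(plan=[[0.0039, -0.014, 0, 0, 0, 0, 1], [0.0054, -0.0135, 0, 0, 0, 0, 1], [0, 0, 0, 0, 0, 0, 1]])

```text
t: 9.3
tcp_pos: [0.5034, 0.0153, 0.1695]
tool_rot: [0.991, -0.13, 0.001, 0.001]
force: [2.2, -5.9, 1.9]
finger_gap: 0.268
gripper_force: 40.0
```

```bash
python3 -c "
from h import *
h=hstate()"
```

```text
t 9.30 px -0.1176 py(tool) -0.0560 z 0.1695 yawerr 0.005 tilt [ 0.001 -0.003] F px 3.7 py 5.1 z 1.9 gap 0.268 gf 40.0 q6 1.64
h 0.429 r 0.1346  resist 3.10 radial -5.46
```

Call:
apply_moves(plan=[[0.0068, -0.0129, 0, 0, 0, 0, 1], [0, 0, 0, 0, 0, 0, 1]])

```text
t: 9.55
tcp_pos: [0.5129, 0.0256, 0.1695]
tool_rot: [0.991, -0.13, 0.0, 0.002]
force: [2.1, -7.3, 2.7]
finger_gap: 0.263
gripper_force: 40.1
```

```bash
python3 -c "
from h import *
h=hstate();path(h,np.linspace(h,-.54,9)[1:])"
```

```text
t 9.55 px -0.1111 py(tool) -0.0685 z 0.1695 yawerr 0.005 tilt [-0.    -0.003] F px 3.9 py 6.5 z 2.7 gap 0.263 gf 40.1 q6 1.67
h 0.534 r 0.1346  resist 3.61 radial -6.71
0.399 [-0.0081, 0.0162]
0.265 [-0.0059, 0.0171]
0.131 [-0.0036, 0.0178]
-0.003 [-0.0012, 0.0181]
-0.137 [0.0013, 0.0181]
-0.272 [0.0037, 0.0177]
-0.406 [0.006, 0.0171]
-0.540 [0.0082, 0.0161]
```

Call:
apply_moves(plan=[[-0.0081, 0.0162, 0, 0, 0, 0, 1], [-0.0059, 0.0171, 0, 0, 0, 0, 1], [-0.0034, 0.0178, 0, 0, 0, 0, 1], [-0.0009, 0.0181, 0, 0, 0, 0, 1], [0.0015, 0.0181, 0, 0, 0, 0, 1], [0.0037, 0.0177, 0, 0, 0, 0, 1], [0.006, 0.0171, 0, 0, 0, 0, 1], [0.0082, 0.0161, 0, 0, 0, 0, 1]])

```text
t: 10.55
tcp_pos: [0.4765, -0.107, 0.1694]
tool_rot: [0.991, -0.132, -0.001, -0.001]
force: [3.2, 5.0, 6.0]
finger_gap: 0.264
gripper_force: 40.6
```

```bash
python3 -c "
from h import *
h=hstate();path(h,np.r_[np.linspace(h,0,5)[1:],np.linspace(0,.54,6)[1:]])"
```

```text
t 10.55 px -0.1114 py(tool) 0.0690 z 0.1694 yawerr 0.001 tilt [-0.002  0.003] F px 1.8 py -5.7 z 6.0 gap 0.264 gf 40.6 q6 1.38
h -0.536 r 0.1351  resist -3.98 radial -4.41
-0.402 [-0.0082, -0.0161]
-0.268 [-0.0059, -0.0171]
-0.134 [-0.0036, -0.0177]
0.000 [-0.0012, -0.018]
0.108 [0.0008, -0.0146]
0.216 [0.0024, -0.0144]
0.324 [0.0039, -0.014]
0.432 [0.0054, -0.0135]
0.540 [0.0068, -0.0129]
```

Call:
apply_moves(plan=[[-0.008, -0.0161, 0, 0, 0, 0, 1], [-0.0057, -0.0171, 0, 0, 0, 0, 1], [-0.0034, -0.0177, 0, 0, 0, 0, 1], [-0.0012, -0.018, 0, 0, 0, 0, 1], [0, 0, 0, 0, 0, 0, 1]])

```text
t: 11.18
tcp_pos: [0.4762, -0.0369, 0.1694]
tool_rot: [0.991, -0.13, -0.002, 0.001]
force: [-2.5, -2.5, 5.7]
finger_gap: 0.265
gripper_force: 41.0
```

```bash
python3 -c "
from h import *
h=hstate()"
```

```text
t 11.18 px -0.1301 py(tool) 0.0015 z 0.1694 yawerr 0.004 tilt [-0.004 -0.002] F px -1.8 py 3.0 z 5.7 gap 0.265 gf 41.0 q6 1.52
h -0.011 r 0.1349  resist 3.01 radial 1.82
```

Call:
apply_moves(plan=[[0.0008, -0.0146, 0, 0, 0, 0, 1], [0, 0, 0, 0, 0, 0, 1]])

```text
t: 11.42
tcp_pos: [0.4804, -0.0237, 0.1694]
tool_rot: [0.991, -0.13, -0.002, 0.002]
force: [-2.6, -4.2, 6.6]
finger_gap: 0.266
gripper_force: 41.1
```

```bash
python3 -c "
from h import *
h=hstate()"
```

```text
t 11.43 px -0.1295 py(tool) -0.0124 z 0.1694 yawerr 0.005 tilt [-0.005 -0.003] F px -1.4 py 4.7 z 6.6 gap 0.266 gf 41.1 q6 1.56
h 0.092 r 0.1348  resist 4.82 radial 1.00
```

Call:
apply_moves(plan=[[0.0024, -0.0144, 0, 0, 0, 0, 1], [0, 0, 0, 0, 0, 0, 1]])

```text
t: 11.68
tcp_pos: [0.4862, -0.0107, 0.1694]
tool_rot: [0.991, -0.13, -0.003, 0.002]
force: [-3.2, -5.5, 8.0]
finger_gap: 0.263
gripper_force: 41.1
```

```bash
python3 -c "
from h import *
h=hstate()"
```

```text
t 11.68 px -0.1273 py(tool) -0.0265 z 0.1694 yawerr 0.005 tilt [-0.006 -0.003] F px -1.6 py 6.1 z 8.0 gap 0.263 gf 41.1 q6 1.59
h 0.198 r 0.1348  resist 6.34 radial 0.41
```

Call:
apply_moves(plan=[[0.0039, -0.014, 0, 0, 0, 0, 1], [0, 0, 0, 0, 0, 0, 1]])

```text
t: 11.92
tcp_pos: [0.4933, 0.0017, 0.1693]
tool_rot: [0.991, -0.13, -0.003, 0.002]
force: [-4.0, -4.8, 8.6]
finger_gap: 0.263
gripper_force: 41.2
```

```bash
python3 -c "
from h import *
h=hstate();path(h,[h+.1,.54]);path(h,np.linspace(h,-.54,8)[1:])"
```

```text
t 11.93 px -0.1238 py(tool) -0.0403 z 0.1693 yawerr 0.005 tilt [-0.007 -0.003] F px -2.6 py 5.7 z 8.6 gap 0.263 gf 41.2 q6 1.62
h 0.304 r 0.1348  resist 6.22 radial 0.74
0.404 [0.0047, -0.0127]
0.540 [0.0084, -0.0164]
0.183 [-0.0039, 0.0158]
0.063 [-0.002, 0.0161]
-0.058 [-0.0, 0.0163]
-0.178 [0.0019, 0.0162]
-0.299 [0.0038, 0.0158]
-0.419 [0.0057, 0.0152]
-0.540 [0.0075, 0.0144]
```

Call:
apply_moves(plan=[[0.0047, -0.0127, -0.001, 0, 0, 0, 1], [0, 0, 0, 0, 0, 0, 1]])

```text
t: 12.18
tcp_pos: [0.5008, 0.0123, 0.1695]
tool_rot: [0.991, -0.13, -0.004, 0.002]
force: [-4.5, -5.8, 2.1]
finger_gap: 0.263
gripper_force: 40.7
```

```bash
python3 -c "
from h import *
h=hstate()"
```

```text
t 12.18 px -0.1193 py(tool) -0.0525 z 0.1695 yawerr 0.005 tilt [-0.008 -0.004] F px -2.9 py 6.8 z 2.1 gap 0.263 gf 40.7 q6 1.64
h 0.400 r 0.1348  resist 7.35 radial 0.01
```

Call:
apply_moves(plan=[[0.006, -0.012, 0, 0, 0, 0, 1], [0, 0, 0, 0, 0, 0, 1]])

```text
t: 12.42
tcp_pos: [0.5093, 0.0221, 0.1694]
tool_rot: [0.991, -0.13, -0.004, 0.003]
force: [-3.3, -7.2, 3.4]
finger_gap: 0.267
gripper_force: 40.8
```

```bash
python3 -c "
from h import *
h=hstate();path(h,[h+.1,.54]);path(h,np.linspace(h,-.54,9)[1:])"
```

```text
t 12.43 px -0.1137 py(tool) -0.0642 z 0.1694 yawerr 0.005 tilt [-0.009 -0.004] F px -1.3 py 7.8 z 3.4 gap 0.267 gf 40.8 q6 1.66
h 0.497 r 0.1347  resist 7.49 radial -2.55
0.597 [0.007, -0.0115]
0.540 [-0.0041, 0.0064]
0.367 [-0.0073, 0.0159]
0.237 [-0.0052, 0.0167]
0.108 [-0.003, 0.0172]
-0.022 [-0.0008, 0.0175]
-0.151 [0.0015, 0.0174]
-0.281 [0.0037, 0.0171]
-0.410 [0.0059, 0.0164]
-0.540 [0.008, 0.0155]
```

```bash
cat >> h.py <<'E'
def avg(n=4,ox=.0048):
    L=[]
    for i in range(n):
        s=sense();d=s["tcp_pos"][:2]-C;x=d@ex-ox;y=-d@ey;h=np.arctan2(-y,-x)
        F=np.array([s["force"][:2]@ex,-s["force"][:2]@ey])
        L.append((h,-F@[np.sin(h),-np.cos(h)],F@[-np.cos(h),-np.sin(h)],s["force"][2]));snapshot("top")
    L=np.array(L);print("t %.2f"%s["t"],"mean h %.3f resist %.2f radial %.2f fz %.2f"%tuple(L.mean(0)),"sd",L[:,1].std().round(2));return L[:,0].mean()
E
python3 -c "
from h import *
avg(5);h=.497;path(h,np.linspace(h,-.3,7)[1:])"
```

```text
t 12.62 mean h 0.496 resist 7.64 radial -1.36 fz 3.12 sd 0.64
0.364 [-0.0075, 0.0163]
0.231 [-0.0053, 0.0171]
0.099 [-0.0029, 0.0177]
-0.034 [-0.0006, 0.0179]
-0.167 [0.0018, 0.0178]
-0.300 [0.0041, 0.0174]
```

Call:
apply_moves(plan=[[-0.0076, 0.0163, 0, 0, 0, 0, 1], [-0.0053, 0.0171, 0, 0, 0, 0, 1], [-0.003, 0.0177, 0, 0, 0, 0, 1], [-0.0006, 0.0179, 0, 0, 0, 0, 1], [0.002, 0.0178, 0, 0, 0, 0, 1], [0.0042, 0.0175, 0, 0, 0, 0, 1], [0, 0, 0, 0, 0, 0, 1]])

```text
t: 13.55
tcp_pos: [0.472, -0.0752, 0.1696]
tool_rot: [0.991, -0.132, -0.004, 0.001]
force: [-6.4, -3.2, 0.4]
finger_gap: 0.266
gripper_force: 40.7
```

```bash
python3 -c "
from h import *
h=avg(2);path(h,np.arange(-.2,.45,.1))"
```

```text
t 13.60 mean h -0.298 resist 3.15 radial 6.12 fz 0.71 sd 0.13
-0.200 [-0.0032, -0.0128]
-0.100 [-0.002, -0.0133]
0.000 [-0.0007, -0.0135]
0.100 [0.0007, -0.0135]
0.200 [0.002, -0.0133]
0.300 [0.0033, -0.0131]
0.400 [0.0046, -0.0127]
```

Call:
apply_moves(plan=[[-0.0037, -0.0128, 0, 0, 0, 0, 1], [0, 0, 0, 0, 0, 0, 1]])

```text
t: 13.9
tcp_pos: [0.4724, -0.0604, 0.1696]
tool_rot: [0.991, -0.131, -0.003, -0.0]
force: [-7.1, -0.1, -0.8]
finger_gap: 0.262
gripper_force: 40.6
```

```bash
python3 -c "
from h import *
avg(3)"
```

```text
t 14.00 mean h -0.187 resist 1.05 radial 6.45 fz -0.49 sd 0.31
```

Call:
apply_moves(plan=[[-0.0023, -0.0133, 0, 0, 0, 0, 1], [0, 0, 0, 0, 0, 0, 1]])

```text
t: 14.3
tcp_pos: [0.4744, -0.0464, 0.1696]
tool_rot: [0.991, -0.131, -0.003, -0.0]
force: [-6.7, 1.5, -1.1]
finger_gap: 0.265
gripper_force: 40.6
```

```bash
python3 -c "
from h import *
avg(3)"
```

```text
t 14.40 mean h -0.082 resist -0.79 radial 6.24 fz -0.20 sd 0.36
```

Call:
apply_moves(plan=[[-0.0007, -0.0135, 0, 0, 0, 0, 1], [0, 0, 0, 0, 0, 0, 1]])

```text
t: 14.7
tcp_pos: [0.4775, -0.0332, 0.1696]
tool_rot: [0.991, -0.131, -0.003, -0.0]
force: [-5.2, 0.9, -2.3]
finger_gap: 0.265
gripper_force: 40.5
```

```bash
python3 -c "
from h import *
avg(3);st()"
```

```text
t 14.80 mean h 0.018 resist -0.48 radial 5.13 fz -1.53 sd 0.8
t 14.85 px -0.1298 py(tool) -0.0024 z 0.1696 yawerr 0.002 tilt [-0.005  0.002] F px -5.3 py -0.9 z -1.3 gap 0.266 gf 40.5 q6 1.53
```

Call:
apply_moves(plan=[[0.0003, -0.0135, 0, 0, 0, 0, 1], [0, 0, 0, 0, 0, 0, 1]])

```text
t: 15.1
tcp_pos: [0.4813, -0.0222, 0.1696]
tool_rot: [0.991, -0.131, -0.003, 0.001]
force: [-6.5, -4.9, -2.0]
finger_gap: 0.265
gripper_force: 40.6
```

```bash
python3 -c "
from h import *
avg(3)"
```

```text
t 15.20 mean h 0.105 resist 6.50 radial 4.14 fz -2.05 sd 0.32
```

Call:
apply_moves(plan=[[0.0018, -0.0133, 0, 0, 0, 0, 1], [0, 0, 0, 0, 0, 0, 1]])

```text
t: 15.5
tcp_pos: [0.4866, -0.0103, 0.1696]
tool_rot: [0.991, -0.13, -0.003, 0.002]
force: [-7.6, -6.5, -2.0]
finger_gap: 0.261
gripper_force: 40.7
```

```bash
python3 -c "
from h import *
avg(3)"
```

```text
t 15.60 mean h 0.201 resist 8.51 radial 3.65 fz -1.80 sd 0.57
```

The load is about 4 N above free turning, which puts the pad near 80 N. I release the knob and retreat upward.

Call:
apply_moves(plan=[[0, 0.001, 0, 0, 0, 0, 0], [0, 0, 0, 0, 0, 0, -1], [0, 0, 0, 0, 0, 0, -1], [0, 0, 0, 0, 0, 0, -1], [0, 0, -0.04, 0, 0, 0, -1], [0, 0, -0.05, 0, 0, 0, -1], [-0.02, 0, -0.03, 0, 0, 0, -1], [0, 0, 0, 0, 0, 0, -1]])

```text
t: 16.65
tcp_pos: [0.4698, -0.0039, 0.2926]
tool_rot: [0.991, -0.131, 0.003, 0.0]
force: [-0.3, 0.6, -0.5]
finger_gap: 1.003
gripper_force: 0.0
```

```bash
python3 -c "
from h import *
st();w=snapshot('wrist');st()
cv2.imwrite('pics/w4.png',w[:,:,::-1])"
```

```text
t 16.65 px -0.1449 py(tool) -0.0288 z 0.2926 yawerr 0.002 tilt [ 0.005 -0.001] F px -0.5 py -0.5 z -0.5 gap 1.003 gf 0.0 q6 1.59
t 16.70 px -0.1452 py(tool) -0.0286 z 0.2912 yawerr 0.002 tilt [ 0.003 -0.001] F px -0.1 py 0.8 z -1.1 gap 1.002 gf 0.0 q6 1.59
```

View pics/w4.png

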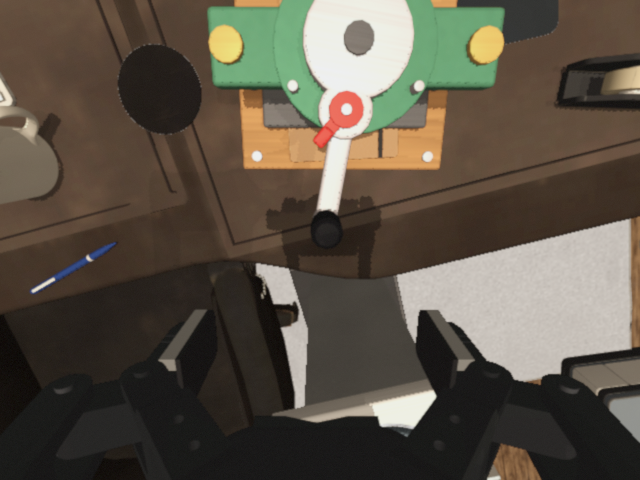

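The red lever (tab about (327,132)) is on the tightening side of the arm. The knob at (326,230) is free, and the pen, mug and tape look untouched, so I hand it in.

```bash
python3 -c "
from station import *
print(sign_off())"
```

```text
the job is handed in; nothing more can be done
None
```

I flipped the lever to tightening, tightened the press onto the notebook until the knob load suggested about 80 N (estimated, not measured directly), released the knob and handed the job in; the station gave no verdict.

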